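# Clip a lacquered blank into the carving board

### The job

Load the red lacquered blank into the carving board using the fingertips only: press the spring clip's yellow tab down with one fingertip so that its jaw lifts, and while keeping it down push the blank along its channel with the other fingertip, under the jaw, until it is fully home against the end stop; only then let the clip come down on it. Push the blank flat along the board, do not pick it up, and leave the knife, phone, fruit and tape roll where they lie.

Things in the scene. Friction and masses are not known exactly. Their poses are not given: they have to be found in the camera images.
- stop (a point): Carving board: on its bed (upper face, 18 mm above the table), mid-channel, at the near face of the dark end stop (65 mm wide, 12 mm high). x: along the channel into the stop (the pushing direction); y: across, towards the clip's tab; z up. Board: wood, 275 x 145 x 18 mm, fixed.
- channel (a point): Middle of the channel at its open end, on the bed, 215 mm before the stop (same axes as the stop). The channel is 53 mm wide between dark rails 6 mm wide and 8 mm high above the bed.
- blank_center (a point): Centre of the loose blank: flat red lacquered wooden plaque with a pale carved sprig, 80 mm long (x, along the channel), 50 wide (y), 12 thick, about 45 g, slippery. It lies in the channel on the bed, front edge 50 to 90 mm short of the stop, axes along the stop's. Fully home, its centre is at x = -40 mm in the stop's frame.
- tab (a point): Middle of the upper face of the clip's yellow tab, a plate 160 mm long (along the channel) and 31 wide, moving with the clip. In the stop's frame: x = -210 to -50 mm, middle line y = 67. Released it slopes up away from the channel (20 degrees), middle 17 mm above the bed; at 0.35 rad level, 6.5 mm above the bed (half the blank's thickness). Slippery: a finger can slide along it.
- jaw (a point): Middle of the under edge of the clip's steel jaw, moving with the clip. The jaw covers the channel from x = -40 to -4 mm and y = 4 to 36 mm in the stop's frame. Clip released, its edge is 5 mm above the bed and bars the blank; at 0.25 rad it rests on a blank's top; above 0.29 it clears it.
- clip (a joint): Angle (rad) of the spring clip, a rocker on an 8 mm shaft beside the channel (along x, at y = 36 mm, 16 mm above the bed, full board length). 0 released, 0.42 tab fully down; pressing the tab raises the jaw. It takes about 4 N on the tab to start, 8 N fully down, and springs back when let go: no latch.
- fruit: Bystander: red lacquered wooden fruit, 70 mm across, 66 mm high with its stalk; origin under its centre.
- tape: Bystander: roll of white paper tape lying flat, 68 mm across, 30 mm high; origin under its centre.
- phone: Bystander: black phone lying flat, 155 x 75 x 9 mm; origin under its centre, long side along its x.
- knife: Bystander: carving knife with a pale wooden handle, 175 mm long along its x, 14 mm thick; origin under it, near the middle.
Mind the look-alikes: they are no part of the job. Of the things like the part that bears blank_center, leave any that is black, grey or turquoise; of the rest the larger one is meant.

How it is judged (in metres and radians):
On the way, in this order (a step that is already met when the one before it is completed fails the run):
1. the clip is held down by its tab, jaw raised, the blank not yet under it (value of joint clip above 0.29 rad and contact force between the fingers and anything else above 1 N and x of blank_center in the frame of stop below -0.08 m), for 0.2 s.
2. with the clip still held down, the blank is pushed fully home against the stop (value of joint clip above 0.28 rad and x of blank_center in the frame of stop above -0.043 m and z of blank_center in the frame of stop below 0.008 m), for 0.2 s.
At the end, for the whole second after the job is handed in: The blank lies flat in the channel with its front edge within 3 mm of the stop, and the clip, let go, rests on top of it (clip angle 0.20 to 0.275 rad), at rest (x of blank_center in the frame of stop between -0.043 and -0.037 m and y of blank_center in the frame of stop between -0.004 and 0.004 m and z of blank_center in the frame of stop between 0.004 and 0.008 m and angle between the x axis of blank_center and the x axis of stop, either way round below 0.08 rad and angle between blank_center's own z axis and vertical below 0.06 rad and value of joint clip between 0.2 and 0.275 rad and velocity of joint clip between -0.05 and 0.05 rad/s); the robot touches nothing.
It fails at once if the blank is picked up or tipped (raised more than 6 mm, or tilted more than 0.2 rad) (z of blank_center in the frame of stop above 0.012 m or angle between blank_center's own z axis and vertical above 0.2 rad).
It fails at once if the clip is let down on the blank before it is home (more than 8 mm short) (value of joint clip below 0.27 rad and x of blank_center in the frame of stop between -0.075 and -0.048 m).
It fails at once if the fruit, tape roll, phone or knife is moved more than 15 mm (distance of any of fruit, tape, phone, knife from where it was at the start of the episode above 0.015 m).
It also fails if it takes over 42 s, if anything falls off the work surface, if the arm or the gripper's body presses on something with over 40 N, if the wrist force passes 120 N, or if a joint passes its speed limit or range.

### The arm

A 6-joint arm with a two-finger parallel gripper is mounted at the origin on the work surface. World frame = base frame: x ahead of the robot, y to its left, z up, the work surface at z = 0. Lengths are in mm, angles in rad, forces in N, time in s.
With the tool pointing down it reaches from about 300 to 850 mm from the base axis. Payload 5.4 kg.
Tool frame: the origin (TCP) lies between the finger pads; the fingertips stand ahead of it and the grasp point (between the pads) is the TCP (arm.tip_extent is the z of the fingertips in the tool frame, in mm); z points along the fingers, y is the line along which they close (so a half turn about z gives the same grasp; the last joint's range is limited). The gripper opens to 85 mm and grips with 20 to 120 N. Pads are 22 mm wide; open, the fingers measure 114 mm over their backs; the gripper's body (76 mm by 85 mm) begins 54 mm behind the grasp point. The pads swing forward as they close: fully open they stand 13 mm farther back than shut.
Start: joints at [0.921, 0.158, 1.597, -0, 1.386, -0.21], TCP at [244.818, 520.26, 226.499] pointing down, gripper open.
Joint ranges: [-2.91, 2.91], [-0.94, 2.29], [0.18, 2.7], [-1.29, 4.43], [0.17, 2.64], [-3, 3]. Speed limits (rad/s): [2.57, 2.57, 3.14, 3.14, 3.14, 3.14].

### API

Orientations are given as a rotation vector (axis times angle).
In Python, from workcell import arm gives the robot as it stands. The module is installed in compiled form; this text tells all that it offers. Calls block until the motion is done:
- arm.goto(position, orientation): joint-space move of the TCP to a pose.
- arm.movel(position, orientation=None, velocity=150): straight line of the TCP; orientation=None keeps the orientation; velocity is the mean speed in mm/s.
- arm.move_j(angles): joint-space move.
- arm.gripper_to(opening, squeeze=None): finger opening in mm; squeeze is the grip in N (None keeps the last); returns when the fingers have stopped.
- arm.pause(seconds).
- arm.inverse_kinematics(position, orientation): joint angles nearest the present ones, or None.
- arm.get_obs(): the state.
- arm.capture(name): name is "scene" or "top" or "wrist"; returns a dict with "img" (420x560x3 uint8, blue, green, red), "fx", "fy", "cx", "cy" (pixels), "k1" (the pictures are not rectified: a ray, as slopes to the right and down, at radius r is drawn at 1 + k1 r^2 times it, then the intrinsics apply), "position" and "rotation" of the camera in the world. Camera axes: x right, y up, looking along -z (the intrinsics and any distortion apply to the point x, -y, -z); pixel columns grow to the right and rows downward; lengths in mm; the calibration is good to about 2 mm. A picture is of the moment at which its call begins. There is no depth.
A pose or a line that the arm cannot do raises arm.PlanningError and nothing moves.
- arm.finish_job(): hands the job in; it is judged then, once.
The state is a dict: "clock": time; "q": joint angles; "joint_vel": joint speeds; "joint_torque": joint torques, N m; "tool_pos": TCP position; "eef_rot": TCP orientation; "wrist_force": force on the tool from outside, world axes, zero at the start; "wrist_torque": the same for the moment, N m; "finger_gap": finger opening in mm; "gripper_force": force on a finger pad.
Only numpy, scipy, OpenCV 4.12 (cv2) and the standard library are available. Lean on these libraries where they do the work, as an engineer would, in place of code of your own. Each camera call takes 0.05 s, during which the arm holds its last target. There are 200 camera calls.

## Working session

There is one attempt and no reset: what is moved stays moved. The work goes in short steps, each a Python script; the robot and the scene stay as the last script left them, time stands still between calls to the robot, and variables do not carry over. Pictures are saved under pics/ and viewed, at most 10 in all, crops included, and the job is handed in when it is done.

```bash
mkdir -p pics; python3 - <<'E'
from workcell import arm
import cv2,pickle
d={}
for n in("scene","top"):
    c=arm.capture(n);cv2.imwrite(f"pics/{n}0.png",c["img"]);d[n]=c
    print(n,{k:v for k,v in c.items() if k!="img"})
pickle.dump(d,open("caps.pkl","wb"))
print(arm.get_obs(),arm.tip_extent)
E
```

```text
scene {'fx': 542.2848305781255, 'fy': 542.2848305781255, 'cx': 278.2628081738249, 'cy': 204.1205165843936, 'k1': -0.0018289155182395378, 'position': array([1405.19827066,  434.93563997,  668.97962484]), 'rotation': array([0.61234297, 0.99061543, 1.80117985])}
top {'fx': 448.18502387375844, 'fy': 448.18502387375844, 'cx': 274.73346500900715, 'cy': 210.98885137735488, 'k1': -0.09822610008577948, 'position': array([411.03145525,  41.58592827, 858.35404334]), 'rotation': array([ 0.11456203, -0.15307384, -1.54112309])}
{'clock': 0.1, 'q': array([ 9.20904694e-01,  1.58992645e-01,  1.59810895e+00,  2.36129001e-05,
        1.38616691e+00, -2.10101428e-01]), 'joint_vel': array([ 0.00014801, -0.00096498, -0.00467188,  0.00071134,  0.00161585,
       -0.00028531]), 'joint_torque': array([ 4.09773538e-04, -3.96992075e+01, -3.32338500e+01, -1.99017541e-04,
        4.23219099e-03,  2.89337621e-06]), 'tool_pos': array([244.48650717, 519.83954946, 225.61030229]), 'eef_rot': array([-6.85116465e-01, -3.06523941e+00,  2.37704339e-03]), 'wrist_force': array([-0.11176035,  0.77897208, -0.26856848]), 'wrist_torque': array([-0.03347516, -0.00204968, -0.03185097]), 'gripper_force': 0.0, 'finger_gap': 85.14501079903312} 19.0
```

View pics/top0.png

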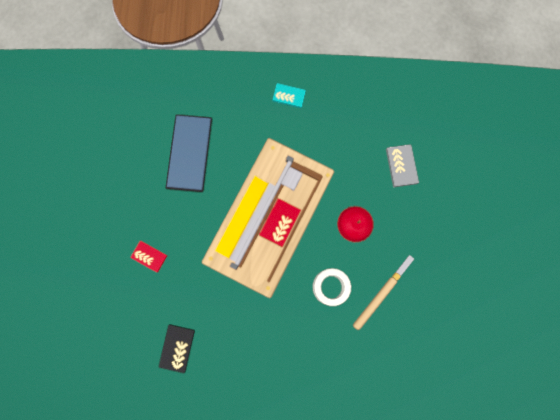

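View pics/scene0.png

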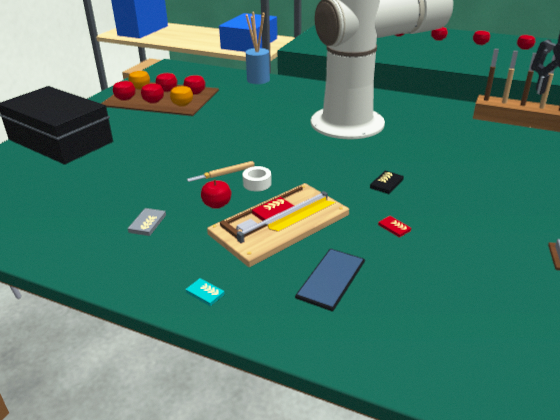

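The top view shows the board at about (268,218), with the stop at its upper right end near (310,178), the yellow tab along (243,217) and the red blank at (281,223). The scene view agrees. I'll enlarge the board next.

```bash
python3 - <<'E'
import cv2
im=cv2.imread("pics/top0.png")[130:305,190:350]
cv2.imwrite("pics/crop.png",cv2.resize(im,None,fx=3.4,fy=3.4,interpolation=cv2.INTER_CUBIC))
E
```

```text
(no output)
```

View pics/crop.png

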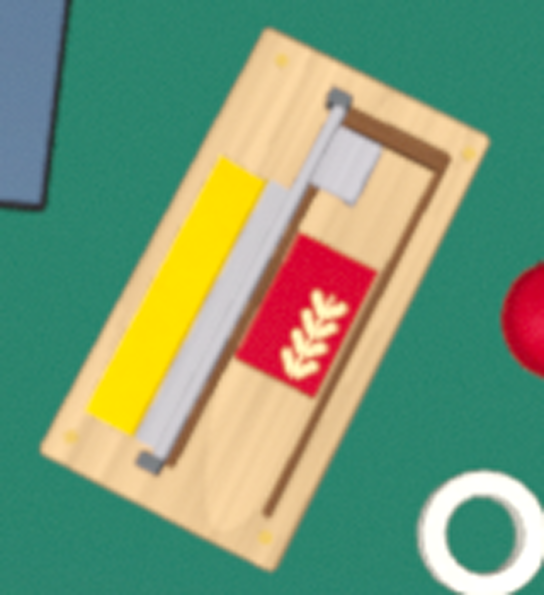

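The crop shows the board's corners at (267,28), (490,140), (272,571) and (40,452). The blank's top corners are at (300,233), (378,270), (315,398) and (236,356), and the stop is near (345,122) to (440,167). I'll fit the stop frame from these.

```bash
cat > h.py <<'E'
import numpy as np,pickle,cv2
from scipy.spatial.transform import Rotation as R
from scipy.optimize import least_squares
def ray(c,u,v):
    K=np.array([[c["fx"],0,c["cx"]],[0,c["fy"],c["cy"]],[0,0,1]])
    x,y=cv2.undistortPoints(np.array([[[u,v]]],float),K,np.array([c["k1"],0,0,0]))[0,0]
    return R.from_rotvec(c["rotation"]).apply([x,-y,-1])
def at(c,u,v,z):
    d=ray(c,u,v);p=c["position"];return (p+d*(z-p[2])/d[2])[:2]
E
python3 - <<'E'
from h import *
c=pickle.load(open("caps.pkl","rb"))["top"]
f=lambda p,z:at(c,190+(p[0]+.5)/3.4-.5,130+(p[1]+.5)/3.4-.5,z)
B=[f(p,18) for p in[(267,28),(490,140),(272,571),(40,452)]]
L=[f(p,30) for p in[(300,233),(378,270),(315,398),(236,356)]]
print("board sides",[np.linalg.norm(B[i]-B[i-1]) for i in range(4)],"blank",[np.linalg.norm(L[i]-L[i-1]) for i in range(4)])
ax=(B[0]-B[3])+(B[1]-B[2]);yaw=np.arctan2(ax[1],ax[0])
al=(L[0]-L[3])+(L[1]-L[2]);print("yaw",yaw,"blank yaw",np.arctan2(al[1],al[0]))
ex=np.array([np.cos(yaw),np.sin(yaw)]);ey=np.array([-ex[1],ex[0]])
o=np.mean(L,0);print("blank c",o,"board c",np.mean(B,0))
g=lambda p:print([round(float(v),1) for v in((p-o)@ex,(p-o)@ey)])
for p,z in[((345,122),30),((438,170),30),((267,515),26),((437,172),26),((440,167),26),((170,467),26),((220,155),40),((265,180),30),((88,410),40),((133,436),30)]: g(f(p,z))
for b in B: g(b)
E
```

```text
board sides [np.float64(273.5622215229674), np.float64(143.67426342706494), np.float64(272.2717889600918), np.float64(142.6566691939945)] blank [np.float64(77.1769271836496), np.float64(47.8370344601831), np.float64(79.1927272467265), np.float64(48.84983965518709)]
yaw -0.4488919765388658 blank yaw -0.4421247874830679
blank c [533.89532247  12.36687452] board c [547.34219445  33.40171224]
[106.9, 30.6]
[106.2, -28.2]
[-107.5, -30.3]
[106.0, -28.3]
[109.4, -28.5]
[-108.6, 28.4]
[55.4, 82.8]
[56.4, 55.2]
[-102.0, 80.7]
[-103.0, 53.7]
[139.7, 96.6]
[139.2, -47.1]
[-133.1, -46.5]
[-133.9, 96.1]
```

Everything agrees with the given dimensions: yaw is −0.448, blank at x ≈ −107 in the stop's frame, stop 107 mm ahead of the blank's centre. Next I'll put the fingers astride the shaft, behind the blank, and feel down for the tab.

```bash
cat >> h.py <<'E'
yaw=-.4475
ex=np.array([np.cos(yaw),np.sin(yaw),0]);ey=np.array([-ex[1],ex[0],0]);ez=np.array([0,0,1.])
S=np.array([533.9,12.4,18])+107*ex
def pose(x,y,z): return S+x*ex+y*ey+z*ez
def rot(s): return R.from_matrix(np.column_stack([s*ex,-s*ey,-ez])).as_rotvec()
def st(arm):
    o=arm.get_obs();f=o["wrist_force"];p=o["tool_pos"]-S
    return o["clock"],np.round([p@ex,p@ey,p[2]],1),np.round([f@ex,f@ey,f[2]],1)
E
python3 - <<'E'
from h import *
from workcell import arm
arm.gripper_to(52.5)
print(arm.tip_extent,arm.get_obs()["finger_gap"])
for s in(1,-1): print(s,arm.inverse_kinematics(pose(-166,33.5,60),rot(s)))
q0=arm.get_obs()["q"]
qs=[(abs(q-q0).max(),s) for s in(1,-1) if (q:=arm.inverse_kinematics(pose(-166,33.5,90),rot(s))) is not None]
s=min(qs)[1];open("s.txt","w").write(str(s))
arm.goto(pose(-166,33.5,90),rot(s)); print(s,st(arm))
arm.movel(pose(-166,33.5,55),velocity=120);print(st(arm))
import cv2
c=arm.capture("scene");cv2.imwrite("pics/s1.png",cv2.resize(c["img"][150:280,180:370],None,fx=4,fy=4))
E
```

```text
19.0 52.53516689384402
1 [-1.05500216e-01  1.38801004e-01  1.93447597e+00 -8.88178420e-16
  1.06831568e+00  1.91279611e+00]
-1 [-1.05500216e-01  1.38801004e-01  1.93447597e+00 -4.44089210e-16
  1.06831568e+00 -1.22879654e+00]
-1 (2.4417, array([-166.2,   34.2,   90.2]), array([-0.2, -0.4, -0.6]))
(2.8833, array([-166.4,   33.8,   54.9]), array([-0. ,  0.3,  0. ]))
```

View pics/s1.png

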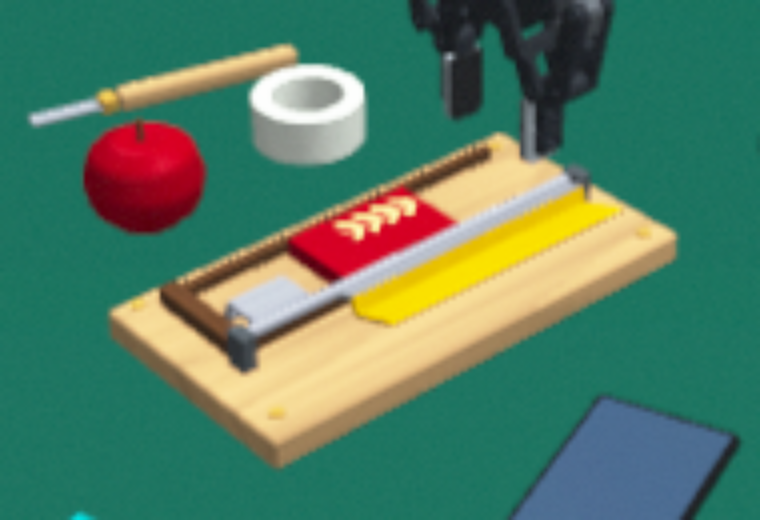

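The crop shows both fingertips in the air, at about (460,112) and (540,155). I'll check those against the projected tip positions before descending.

```bash
python3 - <<'E'
from h import *
c=pickle.load(open("caps.pkl","rb"))["scene"]
def pr(p):
    v=R.from_rotvec(c["rotation"]).inv().apply(p-c["position"]);x,y=v[0]/-v[2],-v[1]/-v[2]
    return np.round([(c["fx"]*x+c["cx"]-180)*4,(c["fy"]*y+c["cy"]-150)*4])
for h in(30,36,42,48):
  print(h,pr(pose(-166,0,h)),pr(pose(-166,67,h)))
print("blank corner",pr(pose(-147,25,12)),pr(pose(-67,-25,12)),"tab",pr(pose(-50,52,12)),"stop",pr(pose(0,0,12)))
E
```

```text
30 [459. 165.] [544. 215.]
36 [459. 155.] [544. 205.]
42 [459. 146.] [544. 196.]
48 [459. 136.] [544. 186.]
blank corner [464. 224.] [289. 239.] tab [354. 315.] stop [214. 308.]
```

The columns match, but the tips look about 15–20 mm higher than expected. A force-guided descent will settle the height.

```bash
python3 - <<'E'
from h import *
from workcell import arm
import cv2
c=arm.capture("scene");cv2.imwrite("pics/s2.png",cv2.resize(c["img"][150:280,180:370],None,fx=4,fy=4))
z=55
while z>10:
    z-=2; arm.movel(pose(-166,33.5,z),velocity=40)
    f=np.mean([st(arm)[2] for _ in range(3)],0)
    if f[2]>2.5: break
    
print(z,f,st(arm))
E
```

```text
9 [-0.9 -0.1  1.2] (8.7333, array([-165.9,   33.5,    9. ]), array([-0.9, -0.1,  1.2]))
```

View pics/s2.png

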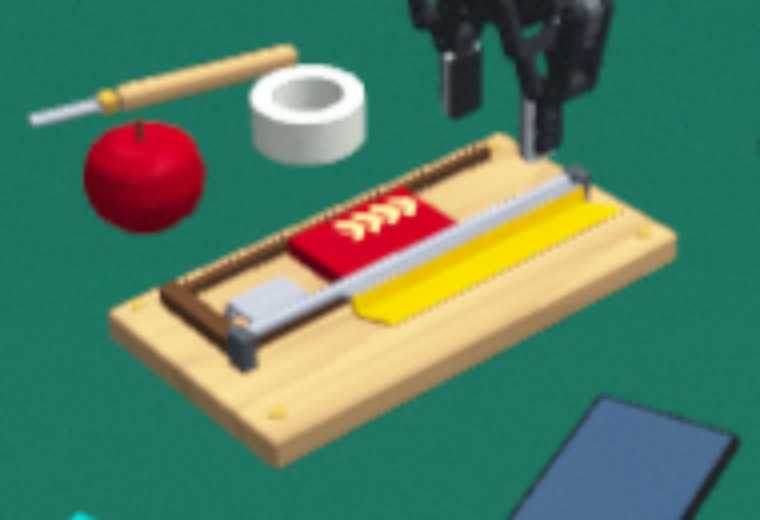

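Both fingertips are still where the earlier view put them, so the tips really do stand about level with the TCP at this opening. With the TCP at 9 mm they should be close to the tab, so I'll take another look.

```bash
python3 - <<'E'
from h import *
from workcell import arm
import cv2
fs=[]
for i in range(8): arm.pause(.04); fs.append(st(arm)[2])
print(np.mean(fs,0),np.std(fs,0),arm.get_obs()["finger_gap"])
c=arm.capture("scene");cv2.imwrite("pics/s3.png",cv2.resize(c["img"][170:260,230:350],None,fx=6,fy=6,interpolation=cv2.INTER_CUBIC))
E
```

```text
[ 0.2375 -0.1875  0.5125] [0.49481689 0.4399929  0.62935979] 52.85701910704469
```

View pics/s3.png

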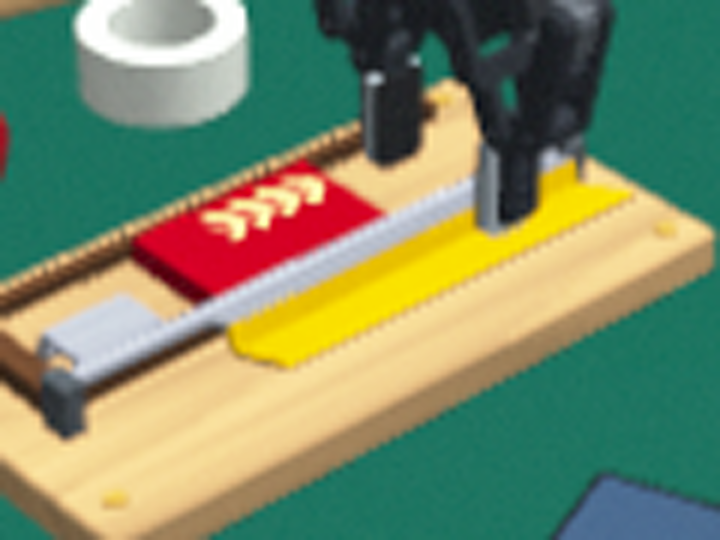

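The right fingertip, near (495,230), is just over the yellow tab, and the left one, near (390,160), hangs over the channel just behind the blank. The tab isn't pressed yet, so I'll carry on down.

```bash
python3 - <<'E'
from h import *
from workcell import arm
def F():
    a=[]
    for i in range(6): a.append(st(arm)[2]); arm.pause(.02)
    return np.mean(a,0).round(2)
z=9;zc=None
while z>-15:
    z-=1; arm.movel(pose(-166,33.5,z),velocity=25); f=F(); print(z,f)
    if zc is None and f[2]>3: zc=z
    if f[2]>14 or zc is not None and z<=zc-6: break
print(zc,st(arm))
E
```

```text
8 [-0.83 -0.67  3.83]
7 [-0.93 -0.7   4.43]
6 [-0.22  0.13  4.33]
5 [-0.45 -0.43  4.8 ]
4 [-0.5  -1.07  5.12]
3 [-0.63 -1.45  5.87]
2 [-1.23 -1.82  6.53]
8 (11.5667, array([-165.9,   33.3,    2.2]), array([-1.6, -2.2,  5.9]))
```

```bash
python3 - <<'E'
from h import *
from workcell import arm
import cv2
def F():
    a=[]
    for i in range(5): a.append(st(arm)[2]); arm.pause(.02)
    return np.mean(a,0).round(2)
z=2
while z>-5:
    z-=1; arm.movel(pose(-166,33.5,z),velocity=25); f=F(); print(z,f)
    if f[2]>10.5: break
print(st(arm))
c=arm.capture("scene");cv2.imwrite("pics/s4.png",cv2.resize(c["img"][170:260,230:350],None,fx=6,fy=6,interpolation=cv2.INTER_CUBIC))
E
```

```text
1 [-1.18 -2.74  6.86]
0 [-1.74 -3.62  7.54]
-1 [-1.8  -4.04  8.3 ]
-2 [-1.18 -4.46  9.1 ]
-3 [-1.58 -5.   10.16]
-4 [-2.2  -4.3  10.94]
(13.5667, array([-165.4,   33. ,   -3.2]), array([-1.3, -5.6, 10.5]))
```

View pics/s4.png

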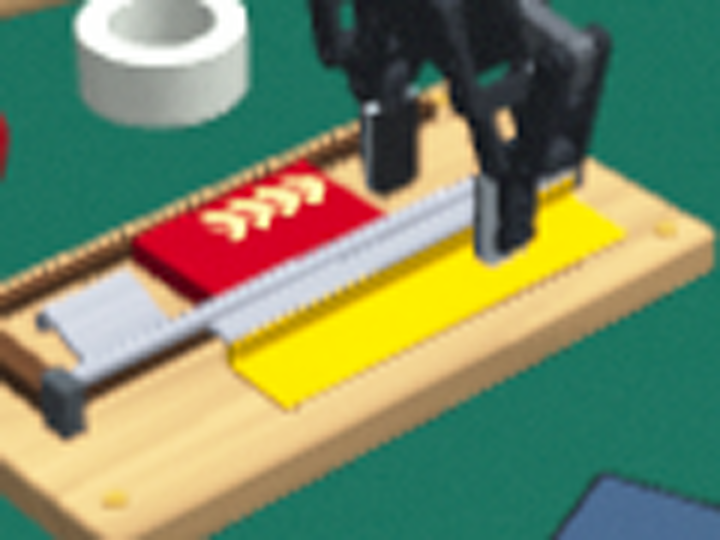

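The jaw is raised and the tab is close to level, with its near outer corner at (292,408). The same corner was at (288,365) when the clip was released. I'll get the clip angle by projecting that corner.

```bash
python3 - <<'E'
from h import *
c=pickle.load(open("caps.pkl","rb"))["scene"]
def pr(p):
    v=R.from_rotvec(c["rotation"]).inv().apply(p-c["position"]);x,y=v[0]/-v[2],-v[1]/-v[2]
    return np.round([(c["fx"]*x+c["cx"]-230)*6,(c["fy"]*y+c["cy"]-170)*6])
for a in(0,.25,.3,.35,.4):
    t=.35-a; y=46.5*np.cos(t)+9.5*np.sin(t); z=46.5*np.sin(t)-9.5*np.cos(t)
    print(a,pr(pose(-50,36+y,16+z)))
E
```

```text
0 [290. 367.]
0.25 [291. 396.]
0.3 [290. 402.]
0.35 [290. 407.]
0.4 [289. 412.]
```

The clip is at about 0.35–0.38 rad, which is what I want. I'll push along the channel with it held there.

```bash
python3 - <<'E'
from h import *
from workcell import arm
import cv2
def F():
    a=[]
    for i in range(4): a.append(st(arm)[2]); arm.pause(.02)
    return np.mean(a,0).round(2)
for x in(-150,-135,-115,-98): arm.movel(pose(x,33.5,-4),velocity=35); print(x,F(),st(arm)[1])
x=-98
while x<-80:
    x+=1; arm.movel(pose(x,33.5,-4),velocity=20); f=F(); print(x,f)
    if f[0]<-9 or f[2]<6 or f[2]>20: break
print(st(arm))
c=arm.capture("scene");cv2.imwrite("pics/s5.png",cv2.resize(c["img"][170:260,230:350],None,fx=6,fy=6,interpolation=cv2.INTER_CUBIC))
E
```

```text
-150 [-2.43  0.68  8.6 ] [-149.9   33.9   -3.5]
-135 [-2.62  1.17  8.65] [-134.9   34.    -3.5]
-115 [-2.98  0.43  8.7 ] [-115.    34.    -3.5]
-98 [-2.1   0.08  8.95] [-97.9  34.   -3.4]
-97 [-3.1   0.48  8.88]
-96 [-3.5   0.32  8.52]
-95 [-3.65 -0.12  8.67]
-94 [-4.    0.18  8.75]
-93 [-4.28  0.73  8.72]
-92 [-3.73  0.55  8.88]
-91 [-6.08  0.35  9.67]
-90 [-8.65  0.22 12.62]
-89 [-11.3   -0.38  15.55]
(19.275, array([-92.2,  33.9,  -3.9]), array([-12.2,  -0.2,  15.8]))
```

View pics/s5.png

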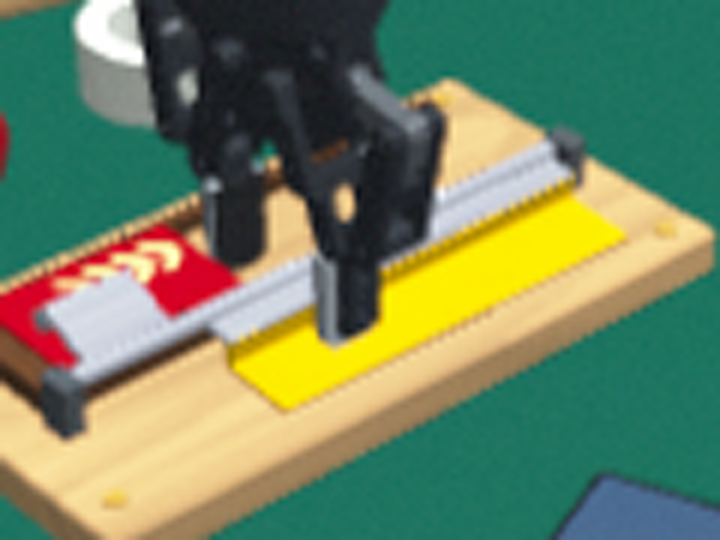

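The blank sits under the raised jaw with its front edge at the stop, and the push force jumped at x ≈ −92 mm, as expected. I'll hold a moment, ease back, then lift straight up.

```bash
python3 - <<'E'
from h import *
from workcell import arm
import cv2
arm.pause(.3)
arm.movel(pose(-96,33.5,-4),velocity=20); arm.pause(.1); print(st(arm))
arm.movel(pose(-97,33.5,14),velocity=20); print(st(arm))
arm.movel(pose(-97,33.5,100),velocity=120); arm.pause(.3); print(st(arm))
c=arm.capture("top");cv2.imwrite("pics/t1.png",c["img"])
c=arm.capture("scene");cv2.imwrite("pics/s6.png",cv2.resize(c["img"][170:260,200:320],None,fx=6,fy=6,interpolation=cv2.INTER_CUBIC))
E
```

```text
(20.225, array([-93.5,  34.4,  -2.3]), array([1.6, 0.5, 7.2]))
(21.275, array([-97.1,  33.4,  13.8]), array([ 1.1, -1.4, -0.1]))
(22.4417, array([-97.4,  33.4,  99.4]), array([-0.4,  0.6,  0.6]))
```

View pics/s6.png

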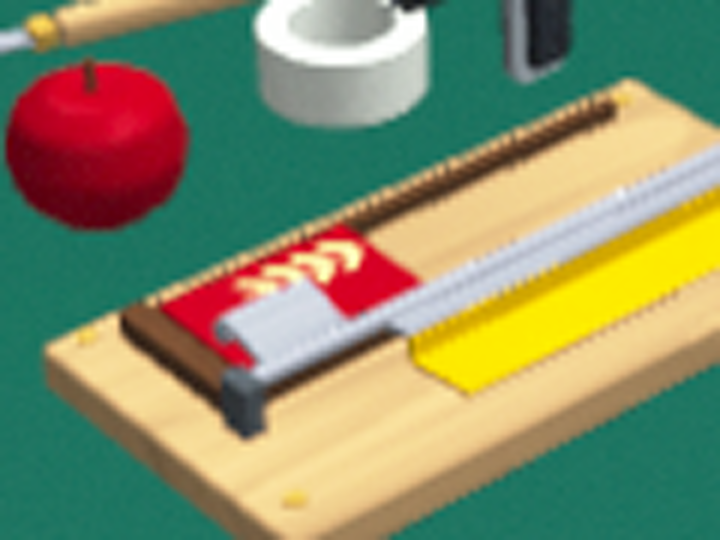

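The front edge of the blank is flush with the stop, around (165,300)–(240,360). The jaw rests on it, and the tab corner at (470,393) corresponds to about 0.25 rad. The fingers are clear, so I'm handing the job in.

```bash
python3 -c "
from workcell import arm
print(arm.finish_job())"
```

```text
the job is handed in; nothing more can be done
None
```

I pushed the blank home against the stop, let the clip down on it (about 0.25 rad, read from the picture), and handed the job in at about 22.5 s with the fingers clear; no verdict came back.

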